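Unbar the stock box, tug its lid, free the catch if it holds, and hold the lid open

ROBOT

A 6-joint arm with a two-finger parallel gripper is mounted at the origin on the work surface; the furniture and walls round the work are solid. World frame = base frame: x ahead of the robot, y to its left, z up, the work surface at z = 0. Lengths are in mm, angles in rad, forces in N, time in s.
With the tool pointing down it reaches from about 350 to 775 mm from the base axis. Payload 7.3 kg.
Tool frame: the origin (TCP) lies midway between the tips of the shut fingers; the grasp point (between the pads) lies 19 mm behind it; z points along the fingers, y is the line along which they close (so a half turn about z gives the same grasp; the last joint's range is limited). The gripper opens to 92 mm and grips with 3 to 60 N. Pads are 19 mm wide; open, the fingers measure 130 mm over their backs; the gripper's body (75 mm by 190 mm) begins 47 mm behind the grasp point.
Start: joints at [-1.397, 0.342, 1.524, -0, 1.275, -0.146], TCP at [165.07, -498.394, 226.741] pointing down, gripper open.
Joint ranges: [-2.53, 2.53], [-0.77, 2.02], [0.04, 2.7], [-1, 4.14], [0.28, 2.66], [-3.11, 3.11]. Speed limits (rad/s): [2.57, 2.57, 3.14, 3.14, 3.14, 3.14].

INTERFACE

Orientations are given as [roll, pitch, yaw] about the fixed x, y, z axes, in that order (R = Rz(yaw) Ry(pitch) Rx(roll)).
In Python, from plant import monitor, optics, workorder gives the robot as it stands. The module is installed in compiled form; this text tells all that it offers.
- The arm moves only by the tool servo_tool, never from a script. Its arguments are lists of equal length, an entry for each row: "linear": the shift along the tool's x, y, z as a fraction of full scale, a list of three; "spin": the turn about the tool's z as a fraction of full scale. In form: {"linear": [[dx, dy, dz], ...], "spin": [spin, ...]}. A call has exactly 8 rows; each row shifts and turns the commanded pose from where the row before left it, along the tool's axes as they then stand; what a row does not reach is not made up. Full scale, the value 1, is 200 mm for a shift and 90 degrees for a turn. A row lasts 1/8 s, in which the tool goes at most 62.5 mm and 10.7 degrees, less where a joint would pass 70% of its speed; a pose out of reach is approached as far as the arm can. A call with a number of a shift or a turn outside -1 to 1 is refused whole. A call with a gripper value outside its range is refused whole. "hand" is the opening, from -1 (shut) to 1 (fully open), set as the call begins (left out, the last holds). The fingers move at their own pace and stop on an object; the grip force is fixed at half the most. Time passes only in rows, so rows that do not move let the fingers close, or fill a call up. It gives the time, the measured TCP pose, the force, the opening and the grip force at its end, in the units of the state.
- monitor.get_obs(): the state, without advancing time (a new reading comes with each control period).
- optics.capture(name): name is "side" or "top" or "wrist"; returns a dict with "frame" (480x640x3 uint8, blue, green, red), "K" (3x3 intrinsics, pixels), "world_to_cam" (4x4, takes a point from world to camera coordinates). Camera axes: x right, y down, z forward; pixel columns grow to the right and rows downward; lengths in mm; the calibration is good to about 2 mm. A picture is of the moment at which its call begins. There is no depth.
- workorder.close_job(): hands the job in; it is judged then, once.
The state is a dict: "time": time; "joint_positions": joint angles; "dq": joint speeds; "tau": joint torques, N m; "tool_pos": TCP position; "tcp_rot": TCP orientation; "contact_force": force on the tool from outside, world axes, zero at the start; "moment": the same for the moment, N m; "grip_width": finger opening in mm; "finger_force": force on a finger pad.
Only numpy, scipy, OpenCV 4.12 (cv2) and the standard library are available. Lean on these libraries where they do the work, as an engineer would, in place of code of your own. Each camera call takes 0.05 s, during which the arm holds its last target. There are 200 camera calls.

TASK

The grey stock box is barred: wind its crank wheel anticlockwise (seen from above) through its full turn until it stops, which draws the bar off the lid. Then, before touching the slide catch, give the lid a tug by its handle to learn whether the catch holds it; if it does, push the catch to the far end of its slot. Then raise the lid by the handle to about 45 degrees and finish still holding it up there (it falls shut if let go), without shifting the loose things around the box.

Things in the scene. Friction and masses are not known exactly. Their poses are not given: they have to be found in the camera images.
- box: grey metal stock box fixed to the table, 146 (x) x 300 (y) x 70 mm; place and yaw vary. Origin under its middle, -x faces the robot. Along y: gear housing (top z 92 mm) with the crank wheel on the right (-y) third; bin with lid 146 x 140 mm centred at y +27 mm, lid top z 76 mm; narrow deck (top z 70 mm) with the slide catch on the left (+y)
- wheel (a joint): crank wheel turning about the vertical: grows anticlockwise seen from above, 6.8 rad at its stop; starts between 0 and 0.4. At 0 the knob lies to the box's +x from the axis. Light friction (0.05 N m); it stays where left
- wheel_axis (a point): point on the wheel's vertical axis, 118 mm above the table
- crank_knob (a point): middle of the crank's upright round black knob, 16 mm thick, grip length 28 mm (z 110 to 138 mm, this point at 119 mm), 36 mm from the axis; it goes round with the wheel and does not spin by itself, so the fingers must slip round it (grip lightly or loosely) or turn with it
- bar_end (a point): tip of the flat steel draw bar, 16 mm wide, 8 mm high. At wheel 0 it lies 22 mm over the lid's right edge, just above it; the wheel draws it to -y by 3.97 mm per rad, so it is off the lid from about 5.6 rad on
- lid (a joint): lid angle, 0 shut, grows as its front edge rises, stops at 1.6 rad; lid of 0.35 kg, falls shut when let go. The catch leaves it 4 to 6 mm of play at the handle (0.035 to 0.05 rad) even when it holds
- lid_handle (a point): middle of the lid's handle: a round steel bar 12 mm thick, 84 mm long along the box's y, its middle 38 mm above the middle of the lid's thickness, 123 mm in front of the hinge line. Upright fingers closing along the box's x can hold it while it turns in the grip
- hinge (a point): middle of the lid's hinge line, which runs along the box's y at the box's rear edge (z = 73 mm)
- catch (a joint): slide catch: 0 at the slot's end near the robot (starts within 3 mm of it), 0.026 m at the far end; slides along the box's +x with 2 N of friction, stays where left. Out of sight it may or may not hook the lid at the near end: only a tug tells. If it holds at the near end, the far end is free; if not, the far end may hold
- catch_tab (a point): middle of the top of the catch's upright black tab, 14 x 14 mm and 26 mm tall, on the left deck
- parts_jar: bystander, loose, to be left alone: screw-lid pot, 47 mm wide, 55 mm tall, standing just in front of the stock box; origin under its middle
- stamp: bystander, loose, to be left alone: wooden rubber stamp, 18x46x58 mm tall, just in front of the stock box; origin under its middle
- carton: bystander, loose, to be left alone: small white carton 105x62x32 mm at the table's right side; origin under its middle
- glue_stick: bystander, loose, to be left alone: glue stick standing upright, 28 mm wide, 86 mm tall, at the right side; origin under its middle
- stapler: bystander, loose, to be left alone: stapler 36x135x40 mm at the left side; origin under its middle

How it is judged:
By the outcome, as a careful person would: the job done as asked, in the order asked, and still so for the second after the job is handed in, while the arm keeps its last pose, push and grip.
It also fails if it takes over 69 s, if anything falls off the work surface, if the arm or the gripper's body presses on something with over 40 N, if the wrist force passes 120 N, or if a joint passes its speed limit or range.

## Working session

There is one attempt and no reset: what is moved stays moved. The work goes in short steps, Python scripts to look and compute and a tool call to move; the robot and the scene stay as the last step left them, time stands still between calls to the robot, and variables do not carry over. Pictures are saved under pics/ and viewed, at most 10 in all, crops included, and the job is handed in when it is done.

Besides the shell and the picture viewer there is one more tool, called after "Call:" as name([rows], argument=value, ...), one row to a line, values as JSON. servo_tool: Moves the arm, as the interface text tells. Shift numbers are shares of 200 mm and turn numbers shares of 90 degrees, none past 1 either way. Its arguments: {"type":"object","properties":{"linear":{"type":"array","items":{"type":"array","items":{"type":"number","minimum":-1,"maximum":1}}},"spin":{"type":"array","items":{"type":"number","minimum":-1,"maximum":1}},"hand":{"type":"number"}},"required":["linear","spin"]}

```bash
mkdir -p pics; python3 - <<'E'
from plant import monitor, optics
import cv2, pickle
o=monitor.get_obs(); print(o)
d={n:optics.capture(n) for n in("top","side")}
pickle.dump(d,open("cap0.pkl","wb"))
for n in d: cv2.imwrite(f"pics/{n}0.png",d[n]["frame"]); print(d[n]["K"],d[n]["world_to_cam"])
E
```

```text
{'time': 0.0, 'joint_positions': array([-1.39701927e+00,  3.42723955e-01,  1.52500346e+00, -3.68604318e-05,
        1.27542116e+00, -1.46006576e-01]), 'dq': array([-2.02683451e-03,  7.63011752e-05,  1.15827937e-03, -7.11355940e-04,
        1.78838475e-03,  1.30218172e-04]), 'tau': array([ 2.09024515e-04, -4.31244421e+01, -2.44222820e+01,  7.19266268e-02,
        5.60265896e-02, -1.28948964e-04]), 'tool_pos': array([ 164.97506286, -497.97387356,  226.04906643]), 'tcp_rot': array([-3.14004816e+00, -1.91496054e-04,  3.19794239e-01]), 'contact_force': array([ 0.75674142,  0.50315054, -0.18976044]), 'moment': array([-0.01215229, -0.02664312, -0.03245266]), 'finger_force': 0.0, 'grip_width': 91.13367903145371}
[[518.23024465   0.         320.77416667]
 [  0.         518.23024465 245.72646217]
 [  0.           0.           1.        ]] [[ 2.80154662e-02 -9.99597118e-01 -4.55369644e-03 -6.46679560e+00]
 [-9.95705078e-01 -2.75036660e-02 -8.84021849e-02  4.54542318e+02]
 [ 8.82413258e-02  7.01076709e-03 -9.96074454e-01  1.38204845e+03]
 [ 0.00000000e+00  0.00000000e+00  0.00000000e+00  1.00000000e+00]]
[[479.02633169   0.         323.78593409]
 [  0.         479.02633169 229.66720791]
 [  0.           0.           1.        ]] [[ 9.97682113e-01  6.52584255e-02  1.92805447e-02 -4.57176145e+02]
 [ 4.19610341e-02 -3.66948323e-01 -9.29294463e-01  7.45832856e+01]
 [-5.35693299e-02  9.27949495e-01 -3.68836090e-01  1.06682166e+03]
 [ 0.00000000e+00  0.00000000e+00  0.00000000e+00  1.00000000e+00]]
```

View pics/top0.png

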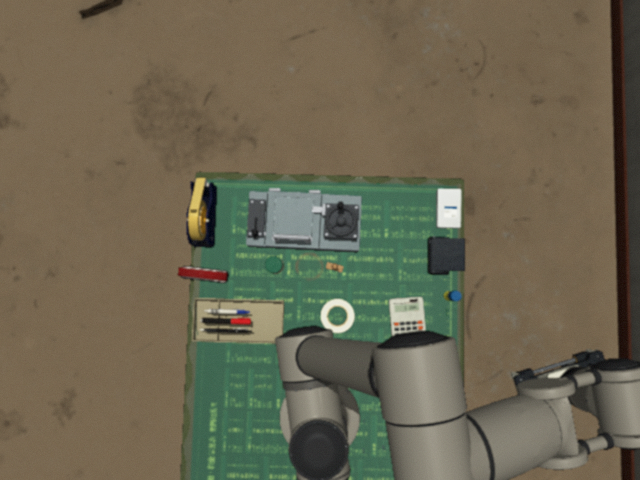

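View pics/side0.png

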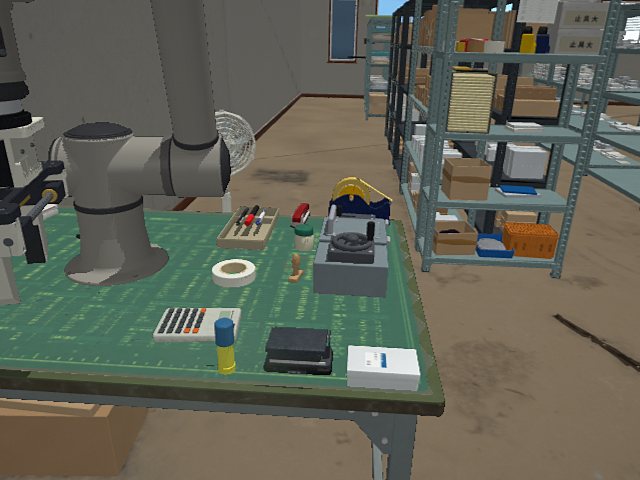

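The top view shows the box at about (248–361, 190–250) with its wheel at (341, 221), the handle at (293, 239) and the tab at (256, 234). The side view shows the box at (315–388, 215–293) and the knob at (371, 231). I'll enlarge both.

```bash
python3 - <<'E'
import cv2,pickle
d=pickle.load(open("cap0.pkl","rb"))
a=d["top"]["frame"][180:280,240:370]; cv2.imwrite("pics/topc.png",cv2.resize(a,None,fx=6,fy=6,interpolation=cv2.INTER_CUBIC))
a=d["side"]["frame"][200:300,280:400]; cv2.imwrite("pics/sidec.png",cv2.resize(a,None,fx=6,fy=6,interpolation=cv2.INTER_CUBIC))
E
```

```text
(no output)
```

View pics/topc.png

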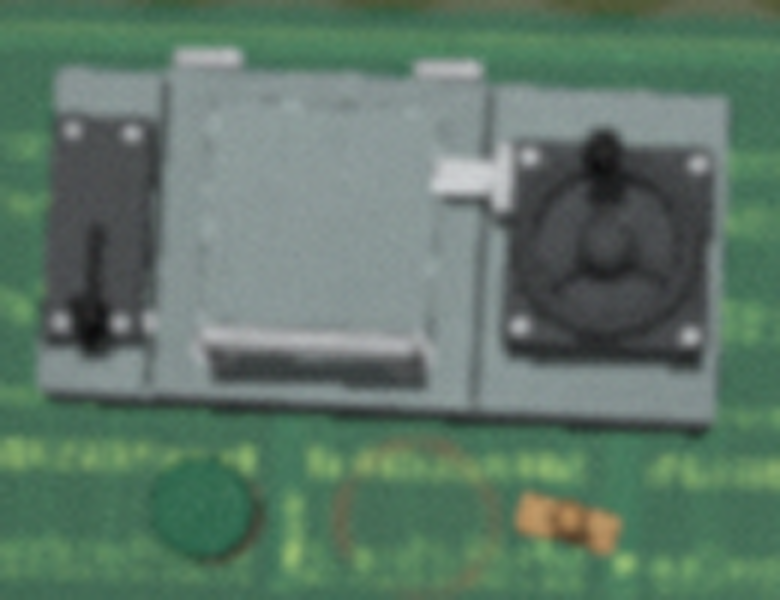

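View pics/sidec.png

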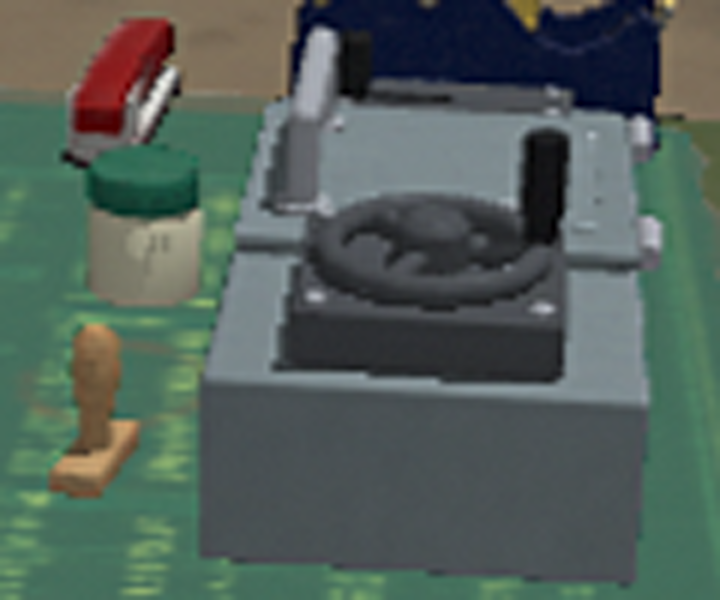

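The enlarged top crop shows, in crop pixels, the knob top at (602,145), the hub at (607,245), the tab at (93,312) and the handle bar from (205,338) to (425,350). In the side crop, the knob top is at (545,135), the hub at (440,222) and the tab top at (355,38). Next I'll fit the box pose and triangulate.

```bash
cat > h.py <<'E'
import numpy as np, cv2
from scipy.optimize import least_squares
def proj(c,P):
    P=np.atleast_2d(P); q=P@c["world_to_cam"][:3,:3].T+c["world_to_cam"][:3,3]; q=q@c["K"].T
    return q[:,:2]/q[:,2:]
def tri(obs):  # [(cap,(u,v))]
    f=lambda X:np.concatenate([(proj(c,X)[0]-p) for c,p in obs])
    r=least_squares(f,[600,0,80]); return r.x,np.abs(r.fun).max()
def w(b,p):
    c,s=np.cos(b[2]),np.sin(b[2]); p=np.atleast_2d(np.array(p,float))
    return np.c_[b[0]+c*p[:,0]-s*p[:,1],b[1]+s*p[:,0]+c*p[:,1],p[:,2]]
E
python3 - <<'E'
from h import *; import pickle
d=pickle.load(open("cap0.pkl","rb"));T,S=d["top"],d["side"]
t=lambda u,v:np.array([(u+.5)/6-.5+240,(v+.5)/6-.5+180]); s=lambda u,v:np.array([(u+.5)/6-.5+280,(v+.5)/6-.5+200])
M=[(T,(-73,150,70),t(40,395)),(T,(73,150,70),t(57,70)),(T,(-73,-150,70),t(714,420)),(T,(73,-150,70),t(728,97)),
(S,(-73,-150,70),s(200,380)),(S,(73,-150,70),s(648,402)),(S,(-73,-150,0),s(200,557)),(S,(73,-150,0),s(632,583))]
r=least_squares(lambda b:np.concatenate([proj(c,w(b,p))[0]-q for c,p,q in M]),[600,0,0])
b=r.x;print("box",b,r.fun.reshape(-1,2).round(2).tolist())
def loc(X): c,s_=np.cos(b[2]),np.sin(b[2]);dx,dy=X[0]-b[0],X[1]-b[1];return np.array([c*dx+s_*dy,-s_*dx+c*dy,X[2]])
for n,a,q in [("knobtop",t(602,145),s(545,135)),("hub",t(607,245),s(440,222)),("tab",t(93,312),s(355,38)),("handleL",t(205,338),s(325,35))]:
    X,e=tri([(T,a),(S,q)]);print(n,X.round(1),"local",loc(X).round(1),round(e,2))
X=w(b,[(-50,27,111),(-50,69,111),(-50,-15,111)]);print(X,proj(T,X),(proj(T,X)-[240,180])*6)
np.save("box.npy",b)
E
```

```text
box [ 5.15762021e+02  5.34935292e+01 -1.22224993e-02] [[-1.55, 0.33], [-1.44, -0.64], [1.0, 0.73], [0.53, -0.72], [-0.56, -0.69], [0.5, -0.49], [-0.93, 1.57], [0.73, 1.32]]
knobtop [550.8 -39.5 136.9] local [ 36.2 -92.5 136.9] 0.04
hub [515.9 -43.4 105.6] local [  1.3 -96.9 105.6] 1.06
tab [480.7 175.4  95. ] local [-36.6 121.5  95. ] 0.37
handleL [469.7 125.4 112.6] local [-46.9  71.3 112.6] 0.67
[[466.09575456  81.10262224 111.        ]
 [466.60908675 123.0994851  111.        ]
 [465.58242237  39.10575938 111.        ]] [[291.18257279 237.20433144]
 [274.63334102 236.54916319]
 [307.74036954 237.85983877]] [[307.09543676 343.22598865]
 [207.80004613 339.29497916]
 [406.44221722 347.15903261]]
```

Call:
servo_tool([
  [0,0,-0.05],
  [0,0,-0.05],
  [0,0,-0.05],
  [0,0,-0.05],
  [0,0,-0.05],
  [0,0,-0.05],
  [0,0,-0.05],
  [0,0,-0.05],
], spin=[-0.0986,-0.0986,-0.0986,-0.0986,-0.0986,-0.0986,-0.0986,-0.0986])

```text
time: 1.1
tool_pos: [165.1, -498.1, 306.6]
tcp_rot: [-3.141, -0.001, 1.564]
contact_force: [-0.7, 0.4, -0.3]
grip_width: 91.4
finger_force: 0.0
```

Call:
servo_tool([
  [0.24,0.16,0],
  [0.24,0.16,0],
  [0.24,0.16,0],
  [0.24,0.16,0],
  [0.24,0.16,0],
  [0.24,0.16,0],
  [0.24,0.16,0],
  [0.24,0.16,0],
], spin=[0,0,0,0,0,0,0,0])

```text
time: 2.1
tool_pos: [426.3, -115.7, 306.6]
tcp_rot: [-3.141, 0.0, 1.559]
contact_force: [0.5, -0.1, 0.8]
grip_width: 92.0
finger_force: 0.0
```

Call:
servo_tool([
  [0.1,0,0],
  [0.1,0,0],
  [0.1,0,0],
  [0,0,0],
  [0,0,0],
  [0,0,0],
  [0,0,0],
  [0,0,0],
], spin=[0,0,0,0,0,0,0,0])

```text
time: 3.1
tool_pos: [426.4, -57.8, 306.7]
tcp_rot: [-3.142, 0.0, 1.558]
contact_force: [-0.8, 0.9, -0.2]
grip_width: 91.5
finger_force: 0.0
```

```bash
python3 - <<'E'
from h import *; from plant import optics, monitor; import pickle
c=optics.capture("wrist"); pickle.dump(c,open("w1.pkl","wb")); cv2.imwrite("pics/w1.png",c["frame"])
b=np.load("box.npy")
for n,p in [("knobtop",(36,-92.5,138)),("hub",(1.3,-95,105)),("tab",(-36.6,121,96)),("hL",(-50,69,111)),("hR",(-50,-15,111)),("FL",(-73,150,70)),("FR",(-73,-150,70)),("RR",(73,-150,70))]: print(n,proj(c,w(b,p))[0].round(1))
E
```

```text
knobtop [455.9 204.3]
hub [409.  201.6]
tab [379.2 -48.3]
hL [363.9  13.8]
hR [360.9 116.6]
FL [336.3 -70.9]
FR [333.1 245.1]
RR [461.6 245.1]
```

View pics/w1.png

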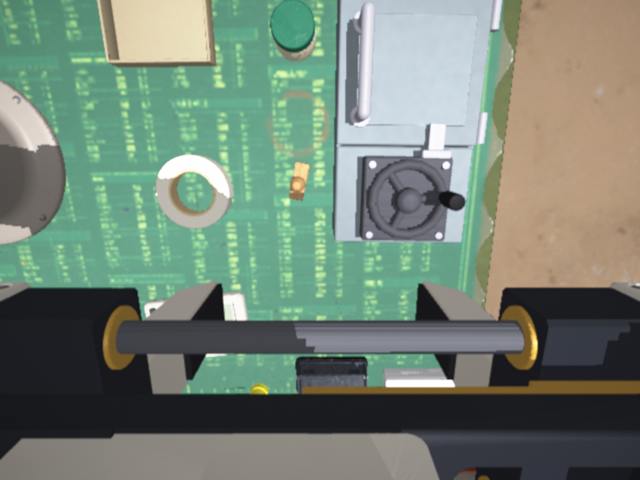

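The wrist view shows the hub at (409,201), the knob top at about (459,201) and the handle bar from (367,6) to (361,119). These lie within a few pixels of the prediction. I'll take a second wrist position for triangulation, one that also covers the handle.

Call:
servo_tool([
  [0.1,0.2,0.1],
  [0.1,0.2,0.1],
  [0,0.2,0],
  [0,0,0],
  [0,0,0],
  [0,0,0],
  [0,0,0],
  [0,0,0],
], spin=[0,0,0,0,0,0,0,0])

```text
time: 4.15
tool_pos: [546.6, -19.0, 267.1]
tcp_rot: [3.141, 0.0, 1.559]
contact_force: [-0.1, 0.9, 0.1]
grip_width: 91.9
finger_force: 0.0
```

```bash
python3 - <<'E'
from h import *; from plant import optics, monitor; import pickle
c=optics.capture("wrist"); pickle.dump(c,open("w2.pkl","wb"))
cv2.imwrite("pics/w2.png",c["frame"])
E
```

```text
(no output)
```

View pics/w2.png

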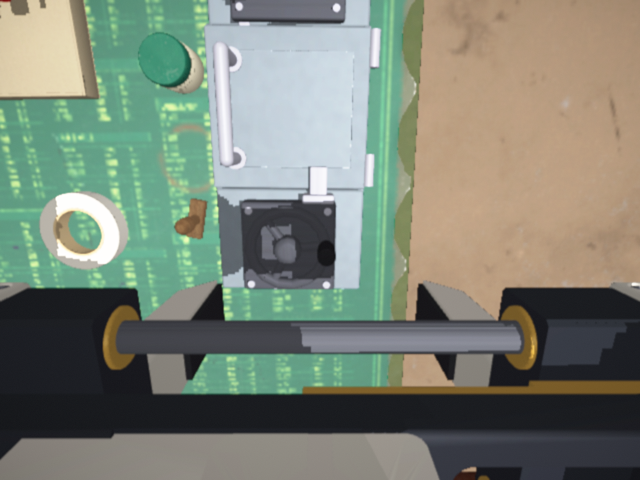

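The second wrist view shows the hub at (286,248), the knob top at about (326,254) and the handle bar from (222,44) to (226,166).

```bash
python3 - <<'E'
from h import *; import pickle
d=pickle.load(open("cap0.pkl","rb"));T,S=d["top"],d["side"];A=pickle.load(open("w1.pkl","rb"));B=pickle.load(open("w2.pkl","rb"))
t=lambda u,v:np.array([(u+.5)/6-.5+240,(v+.5)/6-.5+180]); s=lambda u,v:np.array([(u+.5)/6-.5+280,(v+.5)/6-.5+200])
b=np.load("box.npy")
def loc(X): c,s_=np.cos(b[2]),np.sin(b[2]);dx,dy=X[0]-b[0],X[1]-b[1];return np.array([c*dx+s_*dy,-s_*dx+c*dy,X[2]])
for n,o in {"knobtop":[(T,t(602,145)),(S,s(545,135)),(A,(458,201)),(B,(326,252))],"knob2":[(A,(458,201)),(B,(326,252))],
 "hub":[(T,t(607,245)),(S,s(440,222)),(A,(409,201)),(B,(286,248))],"hub2":[(A,(409,201)),(B,(286,248))],
 "hL":[(T,t(205,338)),(A,(367,6)),(B,(222,44))],"hR":[(T,t(425,350)),(A,(361,119)),(B,(226,166))]}.items():
    X,e=tri(o);print(n,X.round(1),loc(X).round(1),round(e,1))
b2=least_squares(lambda b:np.concatenate([proj(c,w(b,p))[0]-q for c,p,q in [(A,(-73,-150,70),(335,240)),(A,(73,-150,70),(463,240)),(B,(-73,-150,70),(220,288)),(B,(73,-150,70),(360,288)),(B,(73,-43,74),(366,188))]]),[516,53,0]);print(b2.x,b2.fun.round(1))
E
```

```text
knobtop [552.1 -35.4 135.3] [ 37.4 -88.4 135.3] 2.0
knob2 [552.2 -35.  135.9] [ 37.5 -88.1 135.9] 1.9
hub [515.6 -40.1 103.9] [  0.9 -93.6 103.9] 1.4
hub2 [515.5 -39.8 104.2] [  0.8 -93.3 104.2] 1.3
hL [470.  131.1 104.6] [-46.7  77.1 104.6] 2.0
hR [466.2  36.6 107.2] [-49.3 -17.5 107.2] 1.6
[ 5.18904514e+02  5.81622542e+01 -2.45899659e-02] [-0.8  0.4 -0.   1.9  1.8 -1.3 -0.1  0.3 -0.9 -1.1]
```

Call:
servo_tool([
  [-0.085,0.027,0.2],
  [0,0,0.2],
  [0,0,0.2],
  [0,0,0.1],
  [0,0,0.07],
  [0,0,0],
  [0,0,0],
  [0,0,0],
], spin=[0,0,0,0,0,0,0,0], hand=0)

```text
time: 5.2
tool_pos: [552.6, -36.1, 113.7]
tcp_rot: [3.14, 0.0, 1.559]
contact_force: [-0.0, 0.3, -0.2]
grip_width: 45.9
finger_force: 0.0
```

Call:
servo_tool([
  [0,0,0],
  [0,0,0],
  [0,0,0],
  [0,0,0],
  [0,0,0],
  [0,0,0],
  [0,0,0],
  [0,0,0],
], spin=[0,0,0,0,0,0,0,0], hand=-1)

```text
time: 6.2
tool_pos: [552.1, -36.0, 112.7]
tcp_rot: [3.141, 0.0, 1.559]
contact_force: [-0.2, -0.1, 0.6]
grip_width: 15.3
finger_force: 30.0
```

```bash
cat > arc.py <<'E'
import sys,numpy as np
from plant import monitor
o=monitor.get_obs(); cx,cy,step,n=map(float,sys.argv[1:5]); p=o["tool_pos"]; yw=o["tcp_rot"][2]
v=p[:2]-[cx,cy]; a0=np.arctan2(v[1],v[0]); print("angle",a0.round(3),"r",np.hypot(*v).round(1),o["contact_force"].round(1),o["moment"].round(2))
for k in range(int(n)):
    P=[np.array([cx,cy])+36*np.array([np.cos(a),np.sin(a)]) for a in a0+np.radians(step)*np.arange(8*k,8*k+9)]
    d=np.diff(P,axis=0); print([[round(float((x*np.cos(yw)+y*np.sin(yw))/200),3),round(float((x*np.sin(yw)-y*np.cos(yw))/200),3),0] for x,y in d])
E
python3 arc.py 516.2 -40.2 11.25 1
```

```text
angle 0.117 r 36.1 [-0.2 -0.1  0.6] [ 0.02 -0.15 -0.02]
[[0.034, -0.008, 0], [0.032, -0.014, 0], [0.029, -0.02, 0], [0.024, -0.026, 0], [0.019, -0.03, 0], [0.013, -0.033, 0], [0.006, -0.035, 0], [-0.001, -0.035, 0]]
```

Call:
servo_tool([
  [0.034,-0.008,0],
  [0.032,-0.014,0],
  [0.029,-0.02,0],
  [0.024,-0.026,0],
  [0.019,-0.03,0],
  [0.013,-0.033,0],
  [0.006,-0.035,0],
  [-0.001,-0.035,0],
], spin=[0,0,0,0,0,0,0,0])

```text
time: 7.2
tool_pos: [515.7, -1.4, 113.5]
tcp_rot: [3.133, -0.004, 1.56]
contact_force: [11.2, 9.8, -2.0]
grip_width: 15.3
finger_force: 30.0
```

```bash
python3 arc.py 516.2 -40.2 11.25 3
```

```text
angle 1.584 r 38.8 [11.2  9.8 -2. ] [ 1.55 -1.85  0.34]
[[-0.004, -0.035, 0], [-0.011, -0.034, 0], [-0.017, -0.031, 0], [-0.023, -0.027, 0], [-0.028, -0.022, 0], [-0.032, -0.016, 0], [-0.034, -0.009, 0], [-0.035, -0.003, 0]]
[[-0.035, 0.004, 0], [-0.034, 0.011, 0], [-0.031, 0.017, 0], [-0.027, 0.023, 0], [-0.022, 0.028, 0], [-0.016, 0.032, 0], [-0.009, 0.034, 0], [-0.003, 0.035, 0]]
[[0.004, 0.035, 0], [0.011, 0.034, 0], [0.017, 0.031, 0], [0.023, 0.027, 0], [0.028, 0.022, 0], [0.032, 0.016, 0], [0.034, 0.009, 0], [0.035, 0.003, 0]]
```

```bash
cat > arc2.py <<'E'
import sys,numpy as np
# commanded xy, centre, start angle deg, step deg, n calls
X,Y,cx,cy,a0,st,n=map(float,sys.argv[1:8]); yw=1.559; p=np.array([X,Y]); e=np.zeros(2)
for k in range(int(n)):
    L=[]
    for i in range(8):
        a=np.radians(a0+st*(8*k+i+1)); q=np.array([cx+36*np.cos(a),cy+36*np.sin(a)]); d=q-p
        u=np.round([(d[0]*np.cos(yw)+d[1]*np.sin(yw))/200,(d[0]*np.sin(yw)-d[1]*np.cos(yw))/200],3)
        p=p+200*np.array([u[0]*np.cos(yw)+u[1]*np.sin(yw),u[0]*np.sin(yw)-u[1]*np.cos(yw)]); L.append([float(u[0]),float(u[1]),0])
    print(L,p.round(1),a0+st*(8*k+8))
E
python3 arc2.py 515.9 -4.4 516.2 -37 90 11.25 1
```

```text
[[0.013, -0.034, 0], [-0.01, -0.033, 0], [-0.017, -0.031, 0], [-0.023, -0.027, 0], [-0.028, -0.022, 0], [-0.031, -0.017, 0], [-0.034, -0.01, 0], [-0.035, -0.003, 0]] [480.1 -37. ] 180.0
```

Call:
servo_tool([
  [0.013,-0.034,0],
  [-0.01,-0.033,0],
  [-0.017,-0.031,0],
  [-0.023,-0.027,0],
  [-0.028,-0.022,0],
  [-0.031,-0.017,0],
  [-0.034,-0.01,0],
  [-0.035,-0.003,0],
], spin=[0,0,0,0,0,0,0,0])

```text
time: 8.2
tool_pos: [480.2, -35.7, 114.1]
tcp_rot: [3.132, -0.002, 1.559]
contact_force: [12.4, 9.3, 0.6]
grip_width: 15.0
finger_force: 30.0
```

```bash
python3 arc2.py 480.1 -37 516.2 -37 180 11.25 1;  python3 -c "
from plant import monitor;o=monitor.get_obs();print(o['moment'],o['contact_force'])"
```

```text
[[-0.035, 0.004, 0], [-0.034, 0.011, 0], [-0.031, 0.017, 0], [-0.027, 0.023, 0], [-0.022, 0.027, 0], [-0.016, 0.032, 0], [-0.01, 0.033, 0], [-0.003, 0.036, 0]] [516.3 -73. ] 270.0
[ 1.53903822 -1.96104116  0.39676031] [12.44447647  9.26523111  0.572378  ]
```

Call:
servo_tool([
  [-0.035,0.006,0],
  [-0.034,0.013,0],
  [-0.031,0.017,0],
  [-0.027,0.023,0],
  [-0.022,0.027,0],
  [-0.016,0.032,0],
  [-0.01,0.033,0],
  [-0.003,0.036,0],
], spin=[0,0,0,0,0,0,0,0])

```text
time: 9.2
tool_pos: [509.9, -76.0, 113.2]
tcp_rot: [-3.134, 0.005, 1.56]
contact_force: [-11.5, -11.6, 9.5]
grip_width: 15.2
finger_force: 30.0
```

```bash
python3 arc2.py 517.1 -73 517 -37 270 11.25 2;  python3 - <<'E'
from h import *; from plant import optics,monitor; o=monitor.get_obs();print(o['moment'],o['contact_force'])
a=optics.capture("top")["frame"][180:280,240:370]; b=optics.capture("side")["frame"][200:300,280:400]
f=lambda x:cv2.resize(x,None,fx=3,fy=3,interpolation=3)
cv2.imwrite("pics/c.png",np.hstack([f(a),f(b)]))
E
```

```text
[[0.004, 0.035, 0], [0.011, 0.033, 0], [0.017, 0.031, 0], [0.022, 0.027, 0], [0.028, 0.022, 0], [0.031, 0.016, 0], [0.034, 0.01, 0], [0.035, 0.003, 0]] [552.9 -37. ] 360.0
[[0.035, -0.004, 0], [0.034, -0.01, 0], [0.031, -0.017, 0], [0.027, -0.023, 0], [0.022, -0.027, 0], [0.016, -0.032, 0], [0.01, -0.034, 0], [0.003, -0.035, 0]] [516.9  -1. ] 450.0
[-2.00910357  1.89299844  0.33591617] [-11.51401428 -11.63994168   9.48336376]
```

View pics/c.png

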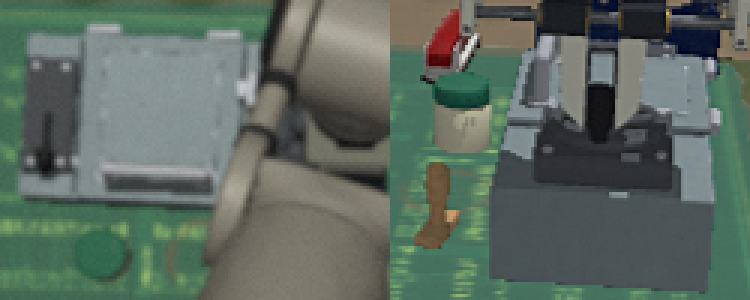

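The picture shows the knob still between the fingers on the wheel's right side (pixel 600,105), with the bystanders undisturbed. I'll continue from the measured pose.

```bash
python3 -c "
from plant import monitor;o=monitor.get_obs();print(o['tool_pos'],o['contact_force'],o['dq'].round(3),o['joint_positions'])"; python3 arc2.py 511 -75 516.7 -38.5 262 11.25 1
```

```text
[511.55442986 -75.76138025 113.18360544] [-10.02127661 -13.41215128   8.34328916] [ 0.001 -0.003  0.007 -0.001 -0.016  0.   ] [-0.29170592  0.4512181   1.70044898 -0.00692539  0.99253342 -0.27701046]
[[0.003, 0.039, 0], [0.006, 0.034, 0], [0.013, 0.033, 0], [0.018, 0.03, 0], [0.025, 0.026, 0], [0.028, 0.021, 0], [0.032, 0.014, 0], [0.035, 0.008, 0]] [552.4 -43.5] 352.0
```

Call:
servo_tool([
  [0.003,0.036,0],
  [0.006,0.034,0],
  [0.013,0.033,0],
  [0.018,0.03,0],
  [0.025,0.026,0],
  [0.028,0.021,0],
  [0.032,0.014,0],
  [0.035,0.008,0],
], spin=[0,0,0,0,0,0,0,0])

```text
time: 10.3
tool_pos: [551.6, -42.9, 112.6]
tcp_rot: [-3.136, 0.003, 1.56]
contact_force: [-12.0, -9.2, 6.9]
grip_width: 15.1
finger_force: 30.0
```

```bash
python3 -c "
from plant import monitor;o=monitor.get_obs();print(o['tool_pos'],o['contact_force'],o['moment'])"; python3 arc2.py 552.4 -43.5 516.7 -38.5 352 6 1
```

```text
[551.57969433 -42.89432058 112.62703375] [-11.98418188  -9.16541875   6.87140676] [-1.58307066  1.66239648  0.31753624]
[[0.019, 0.001, 0], [0.019, -0.0, 0], [0.018, -0.003, 0], [0.019, -0.004, 0], [0.017, -0.007, 0], [0.017, -0.008, 0], [0.016, -0.01, 0], [0.015, -0.011, 0]] [544.3 -15.4] 400.0
```

Call:
servo_tool([
  [0.019,0.001,0],
  [0.019,0,0],
  [0.018,-0.003,0],
  [0.019,-0.004,0],
  [0.017,-0.007,0],
  [0.017,-0.008,0],
  [0.016,-0.01,0],
  [0.015,-0.011,0],
], spin=[0,0,0,0,0,0,0,0])

```text
time: 11.3
tool_pos: [548.1, -14.0, 112.9]
tcp_rot: [3.137, 0.001, 1.559]
contact_force: [8.2, -3.2, -6.2]
grip_width: 14.3
finger_force: 30.3
```

Call:
servo_tool([
  [0.01,-0.01,0],
  [0.01,-0.01,0],
  [0,0,0],
  [0,0,0],
  [0,0,0],
  [0,0,0],
  [0,0,0],
  [0,0,0],
], spin=[0,0,0,0,0,0,0,0])

```text
time: 12.3
tool_pos: [547.7, -12.8, 113.0]
tcp_rot: [3.129, 0.006, 1.559]
contact_force: [17.7, -14.3, -13.1]
grip_width: 13.3
finger_force: 28.1
```

Call:
servo_tool([
  [-0.03,0.01,0],
  [0,0,0],
  [0,0,0],
  [0,0,0],
  [0,0,-0.25],
  [0,0,-0.25],
  [0,-0.2,-0.2],
  [0,-0.2,-0.1],
], spin=[0,0,0,0,0,0,0,0], hand=0)

```text
time: 13.3
tool_pos: [463.6, -14.3, 274.8]
tcp_rot: [3.139, 0.001, 1.559]
contact_force: [0.2, 0.4, -0.4]
grip_width: 45.8
finger_force: 0.0
```

```bash
python3 - <<'E'
from h import *; from plant import optics,monitor; import pickle; o=monitor.get_obs();print(o['tool_pos'],o['contact_force'])
c=optics.capture("wrist");pickle.dump(c,open("w3.pkl","wb"));cv2.imwrite("pics/w3.png",c["frame"])
E
```

```text
[463.58822385 -14.2696516  274.77809481] [ 0.21682384  0.35874828 -0.36486665]
```

View pics/w3.png

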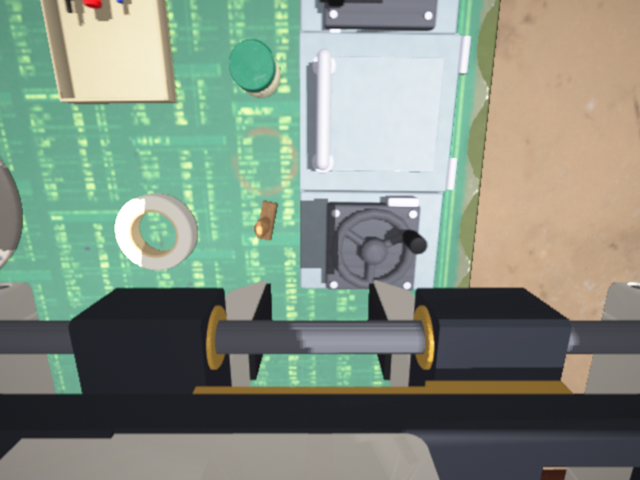

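The bar (402,202) is now clear of the lid's edge (row 190). The knob top is at (418,243), the hub at (374,250) and the handle bar runs from (322,53) to (322,166).

```bash
python3 - <<'E'
from h import *; import pickle
A,B,C=[pickle.load(open(f"w{i}.pkl","rb")) for i in(1,2,3)]
def at(c,p,z): return least_squares(lambda q:proj(c,[q[0],q[1],z])[0]-p,[500,0]).x
k,h=at(C,(418,243),137),at(C,(374,250),104.5);print("knob",k,"hub",h,np.arctan2(*(k-h)[::-1]),np.hypot(*(k-h)))
for c,l,r in((A,(367,6),(361,119)),(B,(222,44),(226,166)),(C,(322,53),(322,166))):
    L,R=at(c,l,114),at(c,r,114);print("handle",L,R,(L+R)/2,-(L-R)[0]/(L-R)[1])
m=tri([(A,(364,62.5)),(B,(224,105)),(C,(322,109.5))]);print(m)
E
```

```text
knob [547.38074675 -23.72212196] hub [515.21149199 -39.02884695] 0.44411590767317427 35.625226756646185
handle [468.83177119 127.96483295] [465.36888557  36.80150454] [467.10032838  82.38316874] -0.037985511057532784
handle [472.47813278 129.32944394] [468.03939868  36.78686849] [470.25876573  83.05815621] -0.0479642378222403
handle [467.39217287 128.45576019] [466.52879197  40.06773988] [466.96048242  84.26175003] -0.009768075968545821
(array([467.72701881,  86.40836508, 103.65928913]), np.float64(0.7565224942777036))
```

Call:
servo_tool([
  [0.245,0.007,0],
  [0.245,0.007,0],
  [0,0,0.3],
  [0,0,0.3],
  [0,0,0.2],
  [0,0,0.09],
  [0,0,0],
  [0,0,0],
], spin=[0.008,0,0,0,0,0,0,0])

```text
time: 14.35
tool_pos: [469.3, 83.7, 95.5]
tcp_rot: [3.14, 0.0, 1.546]
contact_force: [0.4, -0.0, 1.2]
grip_width: 45.8
finger_force: 0.0
```

Call:
servo_tool([
  [0,0,0],
  [0,0,0],
  [0,0,0],
  [0,0,0],
  [0,0,0],
  [0,0,0],
  [0,0,0],
  [0,0,0],
], spin=[0,0,0,0,0,0,0,0], hand=-1)

```text
time: 15.35
tool_pos: [469.1, 83.6, 94.9]
tcp_rot: [3.141, 0.0, 1.546]
contact_force: [2.9, 0.4, 1.8]
grip_width: 10.9
finger_force: 30.0
```

Call:
servo_tool([
  [0,0.003,-0.01],
  [0,0.003,-0.01],
  [0,0.003,-0.01],
  [0,0.003,-0.01],
  [0,0.003,-0.01],
  [0,0.003,-0.01],
  [0,0,0],
  [0,0,0],
], spin=[0,0,0,0,0,0,0,0])

```text
time: 16.35
tool_pos: [471.0, 83.4, 102.1]
tcp_rot: [-3.136, 0.0, 1.546]
contact_force: [14.4, 0.5, -43.2]
grip_width: 10.6
finger_force: 30.0
```

The lid is held: it gave about 6 mm and then pulled back with 43 N. I'll lower it, let go, and look at the catch tab.

Call:
servo_tool([
  [0,-0.009,0.03],
  [0,-0.009,0.03],
  [0,0,0],
  [0,0,0],
  [0,0,0],
  [0,0,0],
  [0,0,0],
  [0,0,0],
], spin=[0,0,0,0,0,0,0,0])

```text
time: 17.35
tool_pos: [469.1, 83.5, 95.2]
tcp_rot: [3.14, 0.0, 1.546]
contact_force: [3.8, -0.2, 5.4]
grip_width: 11.0
finger_force: 30.0
```

Call:
servo_tool([
  [0,0,0],
  [0,0,0],
  [0,0,0],
  [0,0,-0.25],
  [0,0,-0.25],
  [0,0,-0.25],
  [0,0,0],
  [0,0,0],
], spin=[0,0,0,0,0,0,0,0], hand=0)

```text
time: 18.35
tool_pos: [467.9, 83.6, 243.8]
tcp_rot: [-3.14, 0.0, 1.546]
contact_force: [-0.5, -0.1, -0.1]
grip_width: 45.8
finger_force: 0.0
```

```bash
python3 - <<'E'
from h import *; from plant import optics,monitor; import pickle; o=monitor.get_obs();print(o['tool_pos'],o['contact_force'])
c=optics.capture("wrist");pickle.dump(c,open("w4.pkl","wb"));cv2.imwrite("pics/w4.png",c["frame"])
E
```

```text
[467.91515182  83.61923113 243.78644954] [-0.53893692 -0.13833025 -0.1008222 ]
```

View pics/w4.png

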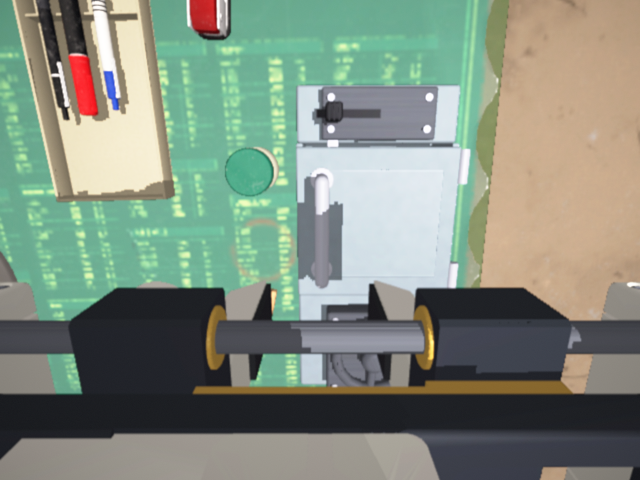

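The tab top is at (334,112), and its slot runs to about (380,113).

```bash
python3 - <<'E'
from h import *; import pickle
C=pickle.load(open("w4.pkl","rb")); d=pickle.load(open("cap0.pkl","rb"))
t=lambda u,v:np.array([(u+.5)/6-.5+240,(v+.5)/6-.5+180]); s=lambda u,v:np.array([(u+.5)/6-.5+280,(v+.5)/6-.5+200])
print(tri([(d["top"],t(93,312)),(d["side"],s(355,38)),(C,(335,112))]),tri([(d["top"],t(93,312)),(C,(335,112))]))
E
```

```text
(array([481.9603649 , 180.46505718,  92.96945969]), np.float64(1.8575979916736287)) (array([484.69854571, 185.35772794,  36.37985492]), np.float64(0.8035792138414308))
```

Call:
servo_tool([
  [0.239,0.028,0],
  [0.239,0.028,0],
  [0,0,0.25],
  [0,0,0.25],
  [0,0,0.2],
  [0,0,0.11],
  [0,0,0],
  [0,0,0],
], spin=[0,0,0,0,0,0,0,0])

```text
time: 19.4
tool_pos: [482.3, 178.9, 82.8]
tcp_rot: [-3.141, 0.0, 1.546]
contact_force: [-0.6, -0.4, 0.0]
grip_width: 45.9
finger_force: 0.0
```

Call:
servo_tool([
  [0,0,0],
  [0,0,0],
  [0,0,0],
  [0,0,0],
  [0,0,0],
  [0,0,0],
  [0,0,0],
  [0,0,0],
], spin=[0,0,0,0,0,0,0,0], hand=-1)

```text
time: 20.4
tool_pos: [482.2, 178.9, 82.9]
tcp_rot: [3.141, 0.0, 1.546]
contact_force: [-1.8, -0.2, 4.9]
grip_width: 13.5
finger_force: 30.0
```

Gripped, and 13.5 mm suits a 14 mm tab. Now I'll push along the box's +x until it stops.

Call:
servo_tool([
  [0,0.025,0],
  [0,0.025,0],
  [0,0.025,0],
  [0,0.025,0],
  [0,0.025,0],
  [0,0.025,0],
  [0,0,0],
  [0,0,0],
], spin=[0,0,0,0,0,0,0,0])

```text
time: 21.4
tool_pos: [507.7, 178.2, 82.8]
tcp_rot: [-3.132, 0.001, 1.547]
contact_force: [-16.3, 0.2, 17.6]
grip_width: 13.2
finger_force: 30.0
```

Call:
servo_tool([
  [0,0,0],
  [0,0,0],
  [0,0,0],
  [0,0,0],
  [0,0,-0.2],
  [0,0,-0.2],
  [0,-0.12,-0.1],
  [0,-0.1,0],
], spin=[0,0,0,0,0,0,0,0], hand=0)

```text
time: 22.4
tool_pos: [468.7, 179.4, 184.4]
tcp_rot: [3.138, -0.001, 1.546]
contact_force: [-0.1, -0.0, 0.3]
grip_width: 45.5
finger_force: 0.0
```

Call:
servo_tool([
  [-0.24,0.006,0],
  [-0.239,0.006,0],
  [0,0,0.2],
  [0,0,0.15],
  [0,0,0.085],
  [0,0,0],
  [0,0,0],
  [0,0,0],
], spin=[0,0,0,0,0,0,0,0])

```text
time: 23.4
tool_pos: [468.9, 83.5, 96.6]
tcp_rot: [3.14, 0.0, 1.546]
contact_force: [0.9, 0.4, 0.4]
grip_width: 45.9
finger_force: 0.0
```

Call:
servo_tool([
  [0,0,0],
  [0,0,0],
  [0,0,0],
  [0,0,0],
  [0,0,0],
  [0,0,0],
  [0,0,0],
  [0,0,0],
], spin=[0,0,0,0,0,0,0,0], hand=-1)

```text
time: 24.4
tool_pos: [469.1, 83.4, 95.8]
tcp_rot: [3.14, 0.0, 1.546]
contact_force: [5.5, 0.4, -5.3]
grip_width: 10.7
finger_force: 30.0
```

Call:
servo_tool([
  [0,0.004,-0.012],
  [0,0.004,-0.012],
  [0,0.004,-0.012],
  [0,0.004,-0.012],
  [0,0.004,-0.012],
  [0,0.004,-0.012],
  [0,0,0],
  [0,0,0],
], spin=[0,0,0,0,0,0,0,0])

```text
time: 25.4
tool_pos: [474.1, 83.2, 109.8]
tcp_rot: [3.14, 0.0, 1.546]
contact_force: [8.3, -0.8, -7.3]
grip_width: 10.6
finger_force: 30.0
```

Call:
servo_tool([
  [0,0.013,-0.0236],
  [0,0.013,-0.0236],
  [0,0.013,-0.0236],
  [0,0.013,-0.0236],
  [0,0.0166,-0.021],
  [0,0.0166,-0.021],
  [0,0.0166,-0.021],
  [0,0.0166,-0.021],
], spin=[0,0,0,0,0,0,0,0])

```text
time: 26.4
tool_pos: [496.1, 82.7, 145.8]
tcp_rot: [-3.14, 0.0, 1.546]
contact_force: [-0.8, -0.4, -5.4]
grip_width: 10.7
finger_force: 30.0
```

Call:
servo_tool([
  [0,0.02,-0.018],
  [0,0.02,-0.018],
  [0,0.02,-0.018],
  [0,0.02,-0.018],
  [0,0.023,-0.0145],
  [0,0.023,-0.0145],
  [0,0.023,-0.0145],
  [0,0.023,-0.0145],
], spin=[0,0,0,0,0,0,0,0])

```text
time: 27.4
tool_pos: [529.7, 81.8, 173.3]
tcp_rot: [-3.139, 0.001, 1.547]
contact_force: [-8.6, -1.3, 7.9]
grip_width: 10.9
finger_force: 30.0
```

Call:
servo_tool([
  [0,0,0],
  [0,0,0],
  [0,0,0],
  [0,0,0],
  [0,0,0],
  [0,0,0],
  [0,0,0],
  [0,0,0],
], spin=[0,0,0,0,0,0,0,0])

```text
time: 28.4
tool_pos: [530.0, 81.8, 173.6]
tcp_rot: [-3.14, 0.0, 1.547]
contact_force: [-9.3, -0.6, 9.6]
grip_width: 11.1
finger_force: 30.0
```

```bash
python3 - <<'E'
from h import *; from plant import optics
f=optics.capture("side")["frame"][170:310,250:430]; cv2.imwrite("pics/end.png",cv2.resize(f,None,fx=4,fy=4,interpolation=3))
E
```

```text
(no output)
```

View pics/end.png

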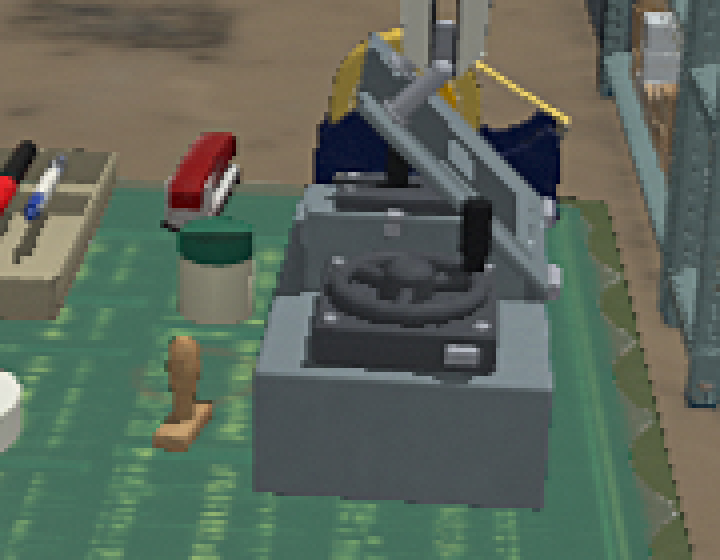

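The lid is held at about 45°, with the handle in the fingers at (440,75). The tool has moved 61 mm along x and 78 mm up, which works out to about 0.79 rad. The jar, stamp and stapler have not moved.

```bash
python3 -c "
from plant import workorder;print(workorder.close_job())"
```

```text
the job is handed in; nothing more can be done
None
```

I wound the crank to its stop, a tug showed the catch was holding the lid, I pushed the catch to the far end, and I handed the job in at about 28 s with the lid held up at about 45°.

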